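# Rack the green-tabbed coated plate in the yellow room

## Task

Take the coated plate with the green grip tab out of the aluminium stand and put it into the empty slot of the white rack, the one marked by green clips, lowering it upright all the way to the bottom before letting go. Leave the other plates in the rack standing in their slots.

Things in the scene. Friction and masses are not known exactly. Their poses are not given: they have to be found in the camera images.
- green_plate: Plate, about 120 g, grey frame, amber window, 90 wide x 5 thick x 70 mm high; centred on top a green grip tab 36 wide x 12 thick x 50 high (70-120 mm above the origin), to be gripped across the 12. Origin: centre of lower edge, 8 mm above the bench; x width, y thickness, z up. Stands in one of 3 slots, 75 mm apart, of a 55 mm high aluminium stand, beside the same with red and white tabs.
- slot: Empty slot of the fixed white rack, green clip at each end. Origin: centre of its floor, 8 mm above the bench, where the plate's origin ends up; x along the slot, y across, z up. Slot 8 mm wide, flaring from 30 mm above the floor to 21 mm wide at 47 mm; end lips 22 mm high at x = +-57 mm. Slots are 26 mm apart; 70 mm high plates stand in all others (outer two fixed).
- neighbour_a: Loose plate without tab in one of the white rack's three middle slots: grey frame, amber window, 90 wide x 5 thick x 70 mm high, top edge 78 mm above the bench; play in its slot 1.5 mm either way across, 12 mm along. Origin: centre of its lower edge; x along its width, y through its thickness, z up.
- neighbour_b: Loose plate without tab in one of the white rack's three middle slots: grey frame, amber window, 90 wide x 5 thick x 70 mm high, top edge 78 mm above the bench; play in its slot 1.5 mm either way across, 12 mm along. Origin: centre of its lower edge; x along its width, y through its thickness, z up.

How it is judged:
On the way:
1. the green-tabbed plate is down at the bottom of the marked slot while the fingers still hold it (x of green_plate in the frame of slot between -0.016 and 0.016 m and y of green_plate in the frame of slot between -0.01 and 0.01 m and z of green_plate in the frame of slot between -0.006 and 0.012 m and angle between green_plate's own z axis and vertical below 0.175 rad and angle between the x axis of green_plate and the x axis of slot, either way round below 0.175 rad and contact force between the fingers and green_plate above 0.5 N), for 0.1 s.
At the end, for the whole second after the job is handed in: Green-tabbed plate left standing (slower than 0.15 m/s) in the marked slot: lower edge within 12 mm of its floor, centre within 16 mm along and 10 mm across it, upright in line within 10 degrees; loose neighbours within 25 mm of their starts and tilted under 14 degrees (x of green_plate in the frame of slot between -0.016 and 0.016 m and y of green_plate in the frame of slot between -0.01 and 0.01 m and z of green_plate in the frame of slot between -0.006 and 0.012 m and angle between green_plate's own z axis and vertical below 0.175 rad and angle between the x axis of green_plate and the x axis of slot, either way round below 0.175 rad and linear speed of green_plate below 0.15 m/s and distance of each of neighbour_a, neighbour_b from where it was at the start of the episode below 0.025 m and angle between each of neighbour_a, neighbour_b's own z axis and vertical below 0.25 rad); the robot touches nothing.
It fails at once if a neighbouring plate is lifted or pushed out of its slot (distance of any of neighbour_a, neighbour_b from where it was at the start of the episode above 0.04 m or angle between any of neighbour_a, neighbour_b's own z axis and vertical above 0.35 rad).
It also fails if it takes over 38 s, if anything falls off the work surface, if the arm or the gripper's body presses on something with over 40 N, if the wrist force passes 120 N, or if a joint passes its speed limit or range.

## Robot

A 7-joint arm with a two-finger parallel gripper is mounted at the origin on the work surface. World frame = base frame: x ahead of the robot, y to its left, z up, the work surface at z = 0. Lengths are in m, angles in rad, forces in N, time in s.
With the tool pointing down it reaches from about 0.425 to 0.875 m from the base axis. Payload 9.9 kg.
Tool frame: the origin (TCP) lies at the very end of the fingers, on their centre line; the grasp point (between the pads) lies 19 mm behind it; z points along the fingers, y is the line along which they close (so a half turn about z gives the same grasp; the last joint's range is limited). The gripper opens to 85 mm and grips with 20 to 120 N. Pads are 22 mm wide; open, the fingers measure 114 mm over their backs; the gripper's body (76 mm by 85 mm) begins 54 mm behind the grasp point. The pads swing forward as they close: fully open they stand 13 mm farther back than shut.
Start: joints at [-1.302, 0.576, 0.025, 1.437, -0.015, 1.129, -0.057], TCP at [0.233, 0.633, 0.231] pointing down, gripper open.
Joint ranges: [-2.76, 2.76], [-0.34, 2.15], [-1.52, 1.57], [0.19, 2.46], [-1.09, 4.23], [0.17, 1.99], [-2.82, 2.82]. Speed limits (rad/s): [2.22, 2.22, 3.01, 3.01, 3.14, 3.14, 3.14].

## Interface

Orientations are given as a 3x3 rotation matrix whose columns are the frame's x, y, z axes.
In Python, from workcell import ctrl gives the robot as it stands.
- The arm moves only by the tool tcp_steps, called after "Call:" by a JSON object that holds its "op" and its "data", one argument or row to a line. Schema: {"type":"object","properties":{"motion":{"type":"array","items":{"type":"number"},"minItems":6,"maxItems":60},"aperture":{"type":"number"},"force":{"type":"number"},"only":{"type":"string"},"quiet":{"type":"boolean"},"lines":{"type":"string"}},"required":["motion"],"additionalProperties":false}. motion is one flat list of numbers that holds 1 to 10 rows one after another, with no inner brackets; each row has 6 numbers: dx, dy, dz in units of 20 mm, then a rotation vector rx, ry, rz in units of 0.2 rad; each row is the pose to reach, as a shift and turn from the pose commanded when the call began, along the tool's axes at that moment; what a row does not reach only later rows make up. A row lasts 1/12 s, in which the tool goes at most 0.0417 m and 0.125 rad, less where a joint would pass 70% of its speed; a pose out of reach is approached as far as the arm can. aperture is the opening from 0.0 (shut) to 1.0 (fully open), set as the call begins (left out keeps the last). The fingers move at their own pace and stop on an object; force is the grip in N (left out, the last holds). Time passes only in rows, so rows that do not move let the fingers close. The tool returns the time, the measured TCP pose, the force, the opening and the grip force at its end. only (a regular expression) keeps the lines of the reply that match it, lines (a string "A,B") keeps lines A to B, and quiet returns only ok. Input that does not fit is refused with a message, and nothing moves.
- ctrl.get_obs(): the state, without advancing time (a new reading comes with each control period).
- ctrl.capture(name): name is "side" or "top"; returns the picture (400x640x3 uint8, blue, green, red); there is no depth.
- ctrl.camera_model(name): a dict with "intrinsics" (3x3 intrinsics, pixels), "rvec" (rotation vector, rad) and "tvec" (3), from world to camera coordinates, as OpenCV has them. Camera axes: x right, y down, z forward; pixel columns grow to the right and rows downward; lengths in m; the calibration is good to about 2 mm. A picture is of the moment at which its call begins. camera_model takes no time and is no camera call.
- ctrl.close_job(): hands the job in; it is judged then, once.
The state is a dict: "time": time; "joints": joint angles; "joint_velocities": joint speeds; "joint_efforts": joint torques, N m; "eef_pos": TCP position; "orientation": TCP orientation; "wrist_force": force on the tool from outside, world axes, zero at the start; "wrist_torque": the same for the moment, N m; "width": opening from 0.0 (shut) to 1.0 (fully open); "grip_force": force on a finger pad.
Only numpy, scipy, OpenCV 4.12 (cv2) and the standard library are available. Lean on these libraries where they do the work, as an engineer would, in place of code of your own. Each camera call takes 0.05 s, during which the arm holds its last target. There are 200 camera calls.

## Working session

There is one attempt and no reset: what is moved stays moved. The work goes in short steps, Python scripts to look and compute and a tool call to move; the robot and the scene stay as the last step left them, time stands still between calls to the robot, and variables do not carry over. Pictures are saved under pics/ and viewed, at most 10 in all, crops included, and the job is handed in when it is done.

```bash
ls; mkdir -p pics
```

Run:
```python
from workcell import ctrl
import cv2,numpy as np
for n in("side","top"):
    cv2.imwrite(f"pics/{n}0.png",ctrl.capture(n)); m=ctrl.camera_model(n)
    R=cv2.Rodrigues(np.array(m["rvec"],float))[0]; print(n,m["intrinsics"],-R.T@np.array(m["tvec"]).ravel(),R[2])
o=ctrl.get_obs();print(o["time"],o["eef_pos"],o["orientation"],o["width"])
```

```text
pics
workcell.py
side [[361.06779635   0.         319.53427283]
 [  0.         361.06779635 203.29028265]
 [  0.           0.           1.        ]] [ 0.12474099 -0.43714505  0.44592139] [ 0.59320478  0.60960198 -0.52582651]
top [[434.21651139   0.         323.85136954]
 [  0.         434.21651139 207.55538895]
 [  0.           0.           1.        ]] [ 0.5090059  -0.02509548  1.06545133] [ 0.03771297  0.00642363 -0.99926797]
0.1 [0.23307413 0.63305867 0.23053115] [[-9.38436787e-01  3.45450739e-01 -4.28135887e-04]
 [ 3.45450995e-01  9.38435753e-01 -1.39516287e-03]
 [-8.01820233e-05 -1.45717213e-03 -9.99998935e-01]] 0.9984217984356569
```

View pics/top0.png

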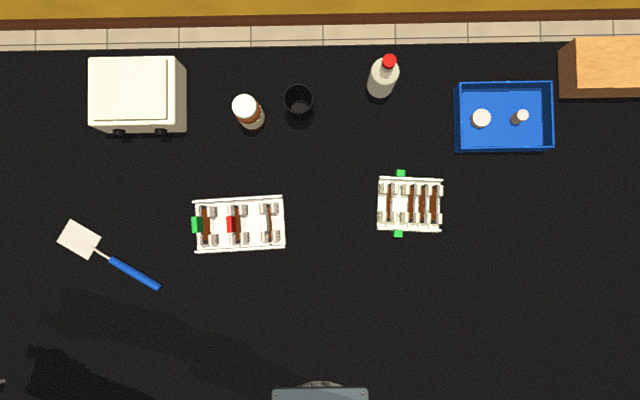

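View pics/side0.png

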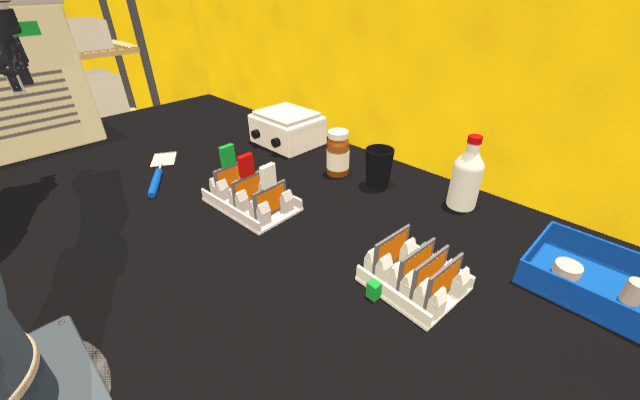

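The top view shows the stand near (240,224) with the green tab at (197,225), and the rack near (410,205) with its green clips at (401,172) and (398,234). The side view shows the green tab at (228,157). I'll zoom in on both and measure.

Create h.py:
```python
from workcell import ctrl
import cv2,numpy as np
def cam(n):
    m=ctrl.camera_model(n);return np.array(m["intrinsics"]),cv2.Rodrigues(np.array(m["rvec"],float))[0],np.array(m["tvec"],float).ravel()
def plane(n,uv,z):
    K,R,t=cam(n);c=-R.T@t;d=R.T@np.linalg.inv(K)@np.array([uv[0],uv[1],1.]);return c+d*(z-c[2])/d[2]
def proj(n,p):
    K,R,t=cam(n);q=K@(R@np.array(p)+t);return q[:2]/q[2]
def green(im):
    h=cv2.cvtColor(im,cv2.COLOR_BGR2HSV);return cv2.inRange(h,(45,100,60),(80,255,255))
```

Run:
```python
from h import *
t=cv2.imread("pics/top0.png");s=cv2.imread("pics/side0.png")
for n,im in(("top",t),("side",s)):
    k,l,st,c=cv2.connectedComponentsWithStats(green(im))
    for i in range(1,k):
        if st[i,4]>8: print(n,st[i],c[i],cv2.minAreaRect(np.argwhere(l==i)[:,::-1].astype(np.float32)))
a=cv2.resize(t[185:265,185:295],(792,576),interpolation=cv2.INTER_NEAREST)
b=cv2.resize(t[165:240,370:450],(640,600),interpolation=cv2.INTER_NEAREST)
cv2.imwrite("pics/a.png",a);cv2.imwrite("pics/b.png",b)
```

```text
top [395 169  11   8  79] [400.12658228 172.35443038] ((400.0, 172.5), (7.0, 10.0), 90.0)
top [191 216  12  18 192] [196.203125 224.25    ] ((196.5, 224.5), (17.0, 11.0), 90.0)
top [392 230  11   8  79] [397.41772152 233.56962025] ((397.0, 233.5), (7.0, 10.0), 90.0)
side [ 14  21  27  16 277] [28.58122744 28.49458484] ((26.56551742553711, 28.286211013793945), (13.951641082763672, 26.159326553344727), 85.2363510131836)
side [218 143  18  25 345] [226.94492754 154.68405797] ((227.17308044433594, 154.86538696289062), (22.945587158203125, 16.081523895263672), 78.69007110595703)
side [420 241   6   5   9] [422.66666667 242.77777778] ((422.50006103515625, 243.00003051757812), (0.7071067094802856, 6.363961219787598), 45.0)
side [366 278  16  24 286] [373.18881119 289.75874126] ((373.1300048828125, 289.5899963378906), (14.849242210388184, 22.910261154174805), 8.13010311126709)
```

View pics/a.png

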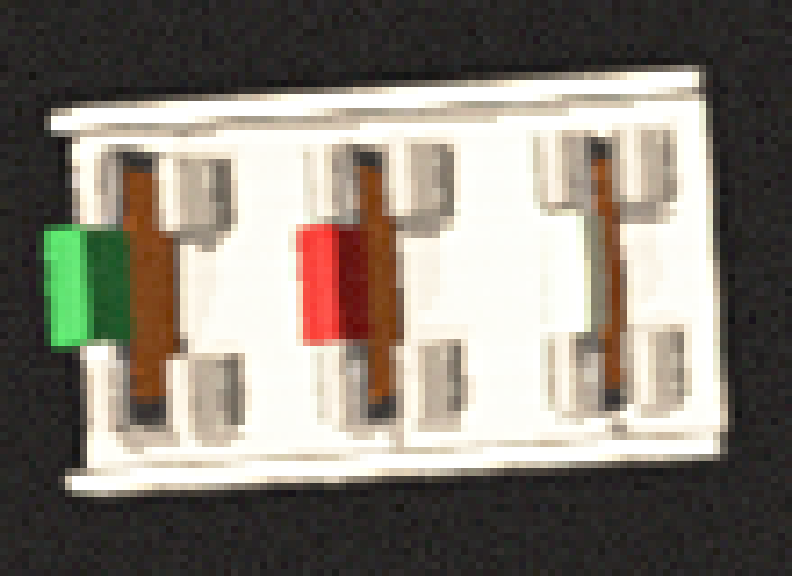

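View pics/b.png

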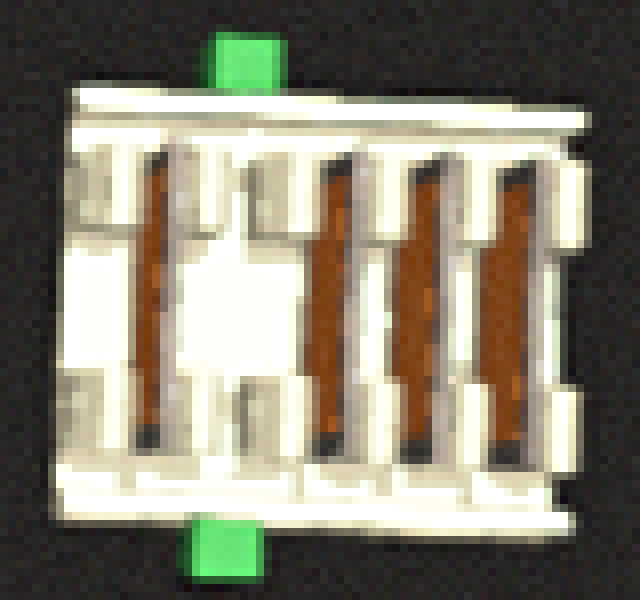

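The crops show the bright green top face of the tab at full-image x 191.1–197.2 and y 216.4–233.1. In the rack, the empty slot is second from the left, and the clips are in line with it. I'll triangulate from here.

Run:
```python
from h import *
f=np.float64
np.set_printoptions(precision=4,suppress=True)
def tri(a,b):
    P=[(lambda K,R,t:K@np.c_[R,t])(*cam(n)) for n in("top","side")]
    X=cv2.triangulatePoints(*P,np.array(a,f).reshape(2,1),np.array(b,f).reshape(2,1)).ravel();return X[:3]/X[3]
t=cv2.imread("pics/top0.png");s=cv2.imread("pics/side0.png")
# clip top and tab top
h=cv2.cvtColor(t,cv2.COLOR_BGR2HSV)
br=(green(t)>0)&(h[...,2]>150)
p=np.argwhere(br[205:245,180:215])[:,::-1]+[180,205];print("tab top px",p.min(0),p.max(0),p.mean(0))
c=plane("top",p.mean(0),.128);print("tab top",c)
for z in(.128,):print([plane("top",q,z) for q in((190.6,224.2),(196.7,224.2),(193.7,215.9),(193.7,232.6))])
print("near clip tri",tri((397.4,233.57),(373.2,289.75)), "tab tri",tri((196.2,224.25),(227,154.7)))
for z in(.02,.03,.04):
    a=plane("top",(400.13,172.35),z);b=plane("top",(397.42,233.57),z);print(z,a,b,(a+b)/2,np.linalg.norm(a-b),np.degrees(np.arctan2(a[1]-b[1],a[0]-b[0])))
cr=lambda x,y,ox,oy,k:(ox+x/k-.5,oy+y/k-.5)
# outer rack plates' top strips, z .078
for nm,u,v in(("p0",(174,150),(174,445)),("p2",(356,155),(350,455)),("p3",(449,155),(440,460)),("p4",(543,160),(533,465))):
    a=plane("top",cr(*u,370,165,8),.078);b=plane("top",cr(*v,370,165,8),.078);print(nm,a,b,(a+b)/2,np.degrees(np.arctan2(a[1]-b[1],a[0]-b[0])))
# stand: dark plate ends on right faces, rails
for nm,u,v in(("plate g",(137,150),(148,420)),("left edge",(75,135),(88,465)),("right edge",(705,100),(727,425)),("railtop",(52,113),(705,68)),("railbot",(66,493),(720,453))):
    a=plane("top",cr(*u,185,185,7.2),.03);b=plane("top",cr(*v,185,185,7.2),.03);print(nm,a,b,(a+b)/2,np.degrees(np.arctan2(a[1]-b[1],a[0]-b[0])))
for n in("side",):
    cv2.imwrite("pics/c.png",np.hstack([cv2.resize(s[130:240,195:305],(400,400)),cv2.resize(s[220:330,350:480],(400,400))]))
```

```text
tab top px [191 216] [196 232] [193.8372 224.1163]
tab top [0.5128 0.2625 0.128 ]
[array([0.5127, 0.2695, 0.128 ]), array([0.5125, 0.2563, 0.128 ]), array([0.5306, 0.2628, 0.128 ]), array([0.4945, 0.2629, 0.128 ])]
near clip tri [ 0.4826 -0.1937  0.0175] tab tri [0.512  0.2651 0.1037]
0.02 [ 0.6307 -0.2037  0.02  ] [ 0.4833 -0.1941  0.02  ] [ 0.557  -0.1989  0.02  ] 0.14773739413136008 -3.7485874645907953
0.03 [ 0.6296 -0.202   0.03  ] [ 0.4835 -0.1925  0.03  ] [ 0.5565 -0.1973  0.03  ] 0.14632424948937303 -3.748587464590782
0.04 [ 0.6284 -0.2003  0.04  ] [ 0.4838 -0.1909  0.04  ] [ 0.5561 -0.1956  0.04  ] 0.1449111048473859 -3.748587464590792
p0 [ 0.5994 -0.1731  0.078 ] [ 0.5154 -0.1714  0.078 ] [ 0.5574 -0.1722  0.078 ] -1.1832574408734415
p2 [ 0.5971 -0.2248  0.078 ] [ 0.5118 -0.2212  0.078 ] [ 0.5545 -0.223   0.078 ] -2.436633139236896
p3 [ 0.5967 -0.2512  0.078 ] [ 0.51   -0.2466  0.078 ] [ 0.5534 -0.2489  0.078 ] -3.0357085639516552
p4 [ 0.5949 -0.2779  0.078 ] [ 0.5082 -0.2729  0.078 ] [ 0.5516 -0.2754  0.078 ] -3.280221321134518
plate g [0.5577 0.2692 0.03  ] [0.4682 0.266  0.03  ] [0.513  0.2676 0.03  ] 2.083409831737619
left edge [0.563  0.2898 0.03  ] [0.4536 0.2859 0.03  ] [0.5083 0.2879 0.03  ] 2.0490655674391696
right edge [0.5715 0.0803 0.03  ] [0.4638 0.0742 0.03  ] [0.5176 0.0772 0.03  ] 3.2250302181468915
railtop [0.5705 0.2975 0.03  ] [0.5821 0.0801 0.03  ] [0.5763 0.1888 0.03  ] 93.07123150472394
railbot [0.4445 0.2932 0.03  ] [0.4546 0.0766 0.03  ] [0.4495 0.1849 0.03  ] 92.66127403839083
```

View pics/c.png

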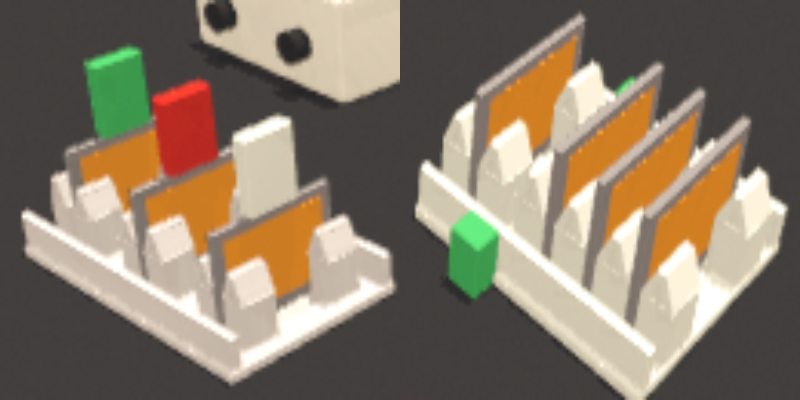

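The side crops agree: the green plate is in the far slot of the stand, and the clip is a short block whose top is near z≈0.03. Two independent estimates of the slot centre match, (0.5565,-0.197) from the clips and (0.556,-0.198) from the plates. The tab centre is (0.513,0.263). Its measured size of 36 x 13 mm matches the given dimensions.

Create go.py:
```python
import sys
from h import *
from scipy.spatial.transform import Rotation as Ro
# target x y z, yaw(deg) of plate x axis ; tool y = plate y
x,y,z,a=map(float,sys.argv[1:5]);a=np.radians(a)
Y=np.array([-np.sin(a),np.cos(a),0]);Z=np.array([0,0,-1.]);T=np.c_[np.cross(Y,Z),Y,Z]
o=ctrl.get_obs();R=np.array(o["orientation"]).reshape(3,3);np.set_printoptions(precision=4,suppress=True)
print(o["time"],"d",R.T@(np.array([x,y,z])-o["eef_pos"]),"r",Ro.from_matrix(R.T@T).as_rotvec())
```

```bash
python3 go.py .513 .263 .2 2.7
```

```text
0.1 d [-0.3905 -0.2505  0.0309] r [-0.0015 -0.0002 -0.3998]
```

Careful with the scale: shifts go in units of 20 mm and turns go in units of 0.2 rad. That gives: -0.3 m is -15, -0.27 m is -13.5, -0.4 rad is -2.

Call:
{"op": "tcp_steps", "data": {
  "motion": [-1.5,-1,0.15,0,0,-0.2,-3,-2,0.3,0,0,-0.4,-4.5,-3,0.5,0,0,-0.6,-6,-4,0.65,0,0,-0.8,-7.5,-5,0.8,0,0,-1,-9,-6,1,0,0,-1.2,-10.5,-7,1.15,0,0,-1.4,-12,-8,1.3,0,0,-1.6,-13.5,-8.75,1.5,0,0,-1.8,-15,-9.75,1.55,0,0,-2],
  "aperture": 0.5
}}

```text
time: 0.93
eef_pos: [0.448, 0.3456, 0.1996]
orientation: [[-0.999, -0.05, -0.001], [-0.05, 0.999, -0.0], [0.001, -0.0, -1.0]]
wrist_force: [0.3, 0.9, 0.1]
width: 0.503
grip_force: 0.0
```

```bash
python3 go.py .513 .263 .2 2.7
```

```text
0.9333 d [-0.0609 -0.0857 -0.0004] r [-0.0003 -0.0007  0.0026]
```

To row units: -0.085 m is -4.25, -0.06 m is -3.

Call:
{"op": "tcp_steps", "data": {
  "motion": [-1,-1.5,0,0,0,0,-2,-2.85,0,0,0,0,-3,-4.25,0,0,0,0,-3,-4.25,0,0,0,0,-3,-4.25,0,0,0,0,-3,-4.25,0,0,0,0]
}}

```text
time: 1.43
eef_pos: [0.5108, 0.265, 0.2]
orientation: [[-0.999, -0.047, -0.001], [-0.047, 0.999, 0.0], [0.001, 0.0, -1.0]]
wrist_force: [-1.0, 0.4, -0.0]
width: 0.501
grip_force: 0.0
```

```bash
python3 go.py .513 .263 .2 2.7
```

Run:
```python
from h import *
for n in("side","top"): cv2.imwrite(f"pics/{n}1.png",ctrl.capture(n))
s=cv2.imread("pics/side1.png")[80:200,170:290]; t=cv2.imread("pics/top1.png")[170:270,150:270]
cv2.imwrite("pics/d.png",np.hstack([cv2.resize(s,(400,400)),cv2.resize(t,(400,400))]))
```

```text
1.4333 d [-0.0021 -0.0021 -0.    ] r [ 0.0002 -0.0009 -0.0001]
```

View pics/d.png

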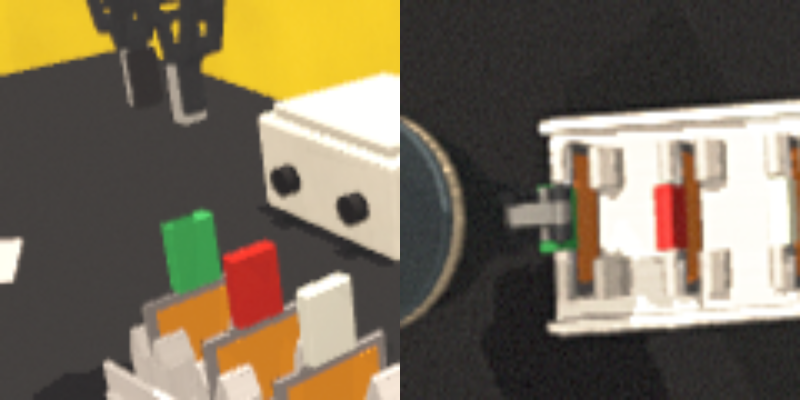

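The fingers hang over the tab, centred on it in both views, so I'll descend.

To row units: 0.108 m is 5.4, -0.002 m is -0.1.

Call:
{"op": "tcp_steps", "data": {
  "motion": [-0.1,-0.1,1,0,0,0,-0.1,-0.1,2.25,0,0,0,-0.1,-0.1,3.5,0,0,0,-0.1,-0.1,4.5,0,0,0,-0.1,-0.1,5,0,0,0,-0.1,-0.1,5.4,0,0,0,-0.1,-0.1,5.4,0,0,0,-0.1,-0.1,5.4,0,0,0]
}}

```text
time: 2.2
eef_pos: [0.5135, 0.2634, 0.0928]
orientation: [[-0.999, -0.048, 0.0], [-0.048, 0.999, 0.0], [-0.0, 0.0, -1.0]]
wrist_force: [0.3, -0.2, -0.2]
width: 0.501
grip_force: 0.0
```

Call:
{"op": "tcp_steps", "data": {
  "motion": [0,0,0,0,0,0,0,0,0,0,0,0,0,0,0,0,0,0,0,0,0,0,0,0,0,0,0,0,0,0,0,0,0,0,0,0,0,0,0,0,0,0,0,0,0,0,0,0],
  "aperture": 0,
  "force": 40
}}

```text
time: 2.87
eef_pos: [0.5141, 0.2633, 0.0934]
orientation: [[-0.999, -0.047, 0.002], [-0.047, 0.999, 0.001], [-0.002, 0.001, -1.0]]
wrist_force: [-0.8, 1.0, 6.6]
width: 0.133
grip_force: 40.5
```

Call:
{"op": "tcp_steps", "data": {
  "motion": [0,0,-0.5,0,0,0,0,0,-1.25,0,0,0,0,0,-2.25,0,0,0,0,0,-3.25,0,0,0,0,0,-4.5,0,0,0,0,0,-5.75,0,0,0,0,0,-7,0,0,0,0,0,-7.75,0,0,0,0,0,-8.25,0,0,0,0,0,-8.25,0,0,0]
}}

```text
time: 3.7
eef_pos: [0.514, 0.2631, 0.2597]
orientation: [[-0.999, -0.047, 0.003], [-0.047, 0.999, 0.002], [-0.003, 0.002, -1.0]]
wrist_force: [0.7, 0.2, -0.8]
width: 0.134
grip_force: 39.6
```

```bash
python3 go.py .556 -.1975 .257 -3.3
```

```text
3.7 d [-0.0202 -0.462   0.0021] r [0.0017 0.003  0.1046]
```

To row units: -0.28 m is -14, -0.25 m is -12.5, 0.09 rad is 0.45.

Call:
{"op": "tcp_steps", "data": {
  "motion": [0,-0.75,0,0,0,0,-0.05,-2,0,0,0,0.05,-0.15,-3.5,0,0,0,0.1,-0.25,-5,0,0,0,0.15,-0.35,-6.5,0,0,0,0.2,-0.45,-8,0,0,0,0.25,-0.55,-9.5,0,0,0,0.3,-0.65,-11,0,0,0,0.35,-0.75,-12.5,0,0,0,0.4,-0.85,-14,0,0,0,0.45]
}}

```text
time: 4.53
eef_pos: [0.5424, -0.0185, 0.2559]
orientation: [[-0.999, 0.044, -0.003], [0.044, 0.999, -0.0], [0.003, -0.001, -1.0]]
wrist_force: [0.3, -0.9, -0.9]
width: 0.134
grip_force: 39.5
```

```bash
python3 go.py .556 -.1975 .257 -3.3
```

```text
4.5333 d [-0.0215 -0.1783 -0.0011] r [-0.0006 -0.0027  0.0138]
```

To row units: -0.178 m is -8.9, -0.165 m is -8.25, 0.014 rad is 0.07.

Call:
{"op": "tcp_steps", "data": {
  "motion": [-0.2,-1.5,0,0,0,0.025,-0.4,-3,0,0,0,0.05,-0.6,-4.5,0,0,0,0.07,-0.8,-6,0,0,0,0.07,-1,-7.25,0,0,0,0.07,-1.05,-8.25,0,0,0,0.07,-1.075,-8.9,0,0,0,0.07,-1.075,-8.9,0,0,0,0.07,-1.075,-8.9,0,0,0,0.07]
}}

```text
time: 5.28
eef_pos: [0.5567, -0.1949, 0.2563]
orientation: [[-0.998, 0.058, -0.002], [0.058, 0.998, 0.001], [0.002, 0.001, -1.0]]
wrist_force: [-0.2, 0.9, -1.4]
width: 0.131
grip_force: 39.5
```

```bash
python3 go.py .556 -.1975 .257 -3.3
```

Run:
```python
from h import *
for n in("side","top"): cv2.imwrite(f"pics/{n}2.png",ctrl.capture(n))
s=cv2.imread("pics/side2.png")[110:330,340:560]; t=cv2.imread("pics/top2.png")[140:260,350:470]
cv2.imwrite("pics/e.png",np.hstack([cv2.resize(s,(400,400)),cv2.resize(t,(400,400))]))
```

```text
5.2833 d [ 0.0005 -0.0026 -0.0007] r [ 0.0006 -0.0018 -0.0004]
```

View pics/e.png

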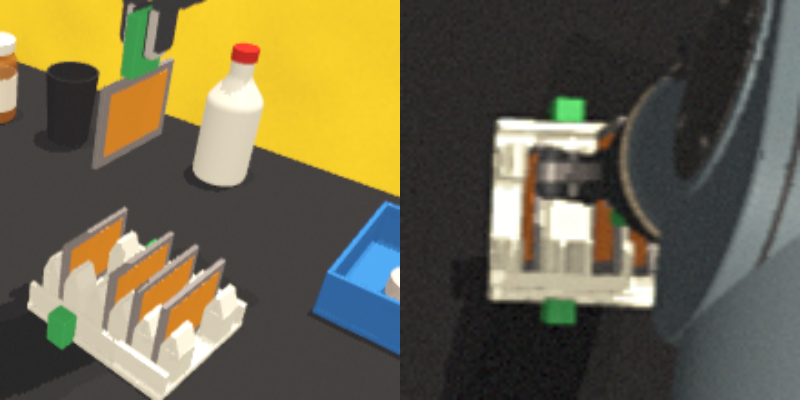

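The side view shows the plate hanging upright at crop (130,115), parallel to the rack plates. I'll lower it to just above the rack tops and check the alignment.

Call:
{"op": "tcp_steps", "data": {
  "motion": [0,-0.15,0.75,0,0,0.025,0,-0.2,1.75,0,0,0.025,0,-0.2,2.75,0,0,0.025,0,-0.2,3.5,0,0,0.025,0,-0.2,4,0,0,0.025,0,-0.2,4,0,0,0.025,0,-0.2,4,0,0,0.025,0,-0.2,4,0,0,0.025]
}}

```text
time: 6.05
eef_pos: [0.5579, -0.1986, 0.1783]
orientation: [[-0.998, 0.061, 0.001], [0.061, 0.998, -0.0], [-0.001, -0.0, -1.0]]
wrist_force: [1.0, -0.0, -1.6]
width: 0.133
grip_force: 39.4
```

```bash
python3 go.py .556 -.1985 .0934 -3.6
```

Run:
```python
from h import *
for n in("side","top"): cv2.imwrite(f"pics/{n}3.png",ctrl.capture(n))
s=cv2.imread("pics/side3.png")[170:320,340:490]
p=ctrl.get_obs()["eef_pos"];a=np.radians(-3.6);u=np.array([np.cos(a),np.sin(a),0]);b=np.array([*p[:2],p[2]-.0854])
# held corners projected, slot axis at same height
for o in(-.045,.045): print("held pred bottom, top",proj("side",b+u*o),proj("side",b+u*o+[0,0,.07]))
cv2.imwrite("pics/f.png",cv2.resize(s,(600,600),interpolation=cv2.INTER_CUBIC))
```

```text
6.05 d [ 0.002  -0.      0.0849] r [-0.0002  0.0014  0.0017]
held pred bottom, top [390.72430011 245.27815555] [395.15715514 207.34988404]
held pred bottom, top [424.94652716 223.16668589] [431.18315901 187.10761825]
```

View pics/f.png

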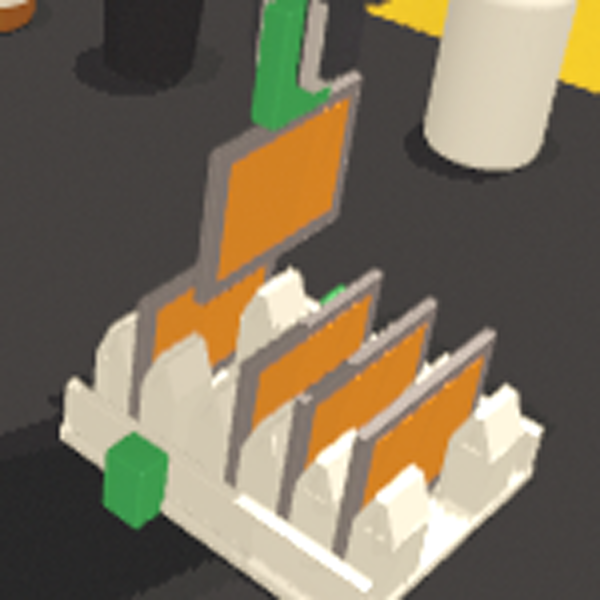

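The near bottom corner of the held plate is at (391,244.4), against a prediction of (390.7,245.3), so the in-hand pose is right. I'll lower it gently.

To row units: 0.063 m is 3.15, 0.058 m is 2.9.

Call:
{"op": "tcp_steps", "data": {
  "motion": [0.05,0,0.5,0,0,0,0.05,0,1,0,0,0,0.05,0,1.5,0,0,0,0.05,0,1.9,0,0,0,0.05,0,2.3,0,0,0,0.05,0,2.65,0,0,0,0.05,0,2.9,0,0,0,0.05,0,3.15,0,0,0,0.05,0,3.15,0,0,0]
}}

```text
time: 6.9
eef_pos: [0.5558, -0.1986, 0.1132]
orientation: [[-0.998, 0.062, -0.001], [0.062, 0.998, 0.0], [0.001, 0.0, -1.0]]
wrist_force: [-0.6, -0.1, -1.1]
width: 0.135
grip_force: 39.5
```

```bash
python3 go.py .556 -.1985 .0934 -3.6
```

```text
6.9 d [-0.0002  0.0001  0.0198] r [ 0.0003 -0.0014  0.0011]
```

Already in the narrow part with no contact force. I'll take it to the floor.

To row units: 0.02 m is 1, 0.019 m is 0.95.

Call:
{"op": "tcp_steps", "data": {
  "motion": [0,0,0.2,0,0,0,0,0,0.4,0,0,0,0,0,0.6,0,0,0,0,0,0.75,0,0,0,0,0,0.85,0,0,0,0,0,0.95,0,0,0,0,0,1,0,0,0,0,0,1,0,0,0,0,0,1,0,0,0]
}}

```text
time: 7.65
eef_pos: [0.5563, -0.1988, 0.0943]
orientation: [[-0.998, 0.062, 0.0], [0.062, 0.998, -0.0], [-0.0, -0.0, -1.0]]
wrist_force: [-0.8, 1.4, -1.5]
width: 0.137
grip_force: 39.5
```

```bash
python3 go.py .556 -.1985 .0934 -3.6
```

```text
7.65 d [0.0003 0.0003 0.0009] r [-0.     0.     0.001]
```

To row units: 0.002 m is 0.1, 0.001 m is 0.05.

Call:
{"op": "tcp_steps", "data": {
  "motion": [0,0,0.05,0,0,0,0,0,0.1,0,0,0,0,0,0.1,0,0,0,0,0,0.1,0,0,0,0,0,0.1,0,0,0]
}}

```text
time: 8.07
eef_pos: [0.5564, -0.1988, 0.0934]
orientation: [[-0.998, 0.062, 0.001], [0.062, 0.998, -0.0], [-0.001, -0.0, -1.0]]
wrist_force: [-3.3, 1.3, 8.6]
width: 0.138
grip_force: 41.1
```

The plate is on the floor: 8.6 N upward at the expected height. I'll release and rise.

Call:
{"op": "tcp_steps", "data": {
  "motion": [0,0,0,0,0,0,0,0,0,0,0,0,0,0,0,0,0,0,0,0,0,0,0,0,0,0,0,0,0,0],
  "aperture": 0.35
}}

```text
time: 8.48
eef_pos: [0.5562, -0.1988, 0.0922]
orientation: [[-0.998, 0.062, -0.0], [0.062, 0.998, -0.0], [0.0, -0.0, -1.0]]
wrist_force: [-0.5, -0.4, -0.8]
width: 0.353
grip_force: 0.0
```

Call:
{"op": "tcp_steps", "data": {
  "motion": [0,0,-0.25,0,0,0,0,0,-0.75,0,0,0,0,0,-1.5,0,0,0,0,0,-2.75,0,0,0,0,0,-4.25,0,0,0,0,0,-5.75,0,0,0,0,0,-6.75,0,0,0,0,0,-7.5,0,0,0,0,0,-7.5,0,0,0,0,0,-7.5,0,0,0]
}}

```text
time: 9.32
eef_pos: [0.5566, -0.1989, 0.2437]
orientation: [[-0.998, 0.062, 0.002], [0.062, 0.998, -0.001], [-0.002, -0.001, -1.0]]
wrist_force: [-1.3, 1.0, -1.2]
width: 0.345
grip_force: 0.0
```

Run:
```python
from h import *
cv2.imwrite("pics/side4.png",ctrl.capture("side"))
s=cv2.imread("pics/side4.png")[130:330,340:540]
cv2.imwrite("pics/g.png",cv2.resize(s,(600,600),interpolation=cv2.INTER_CUBIC))
```

```text
(no output)
```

View pics/g.png

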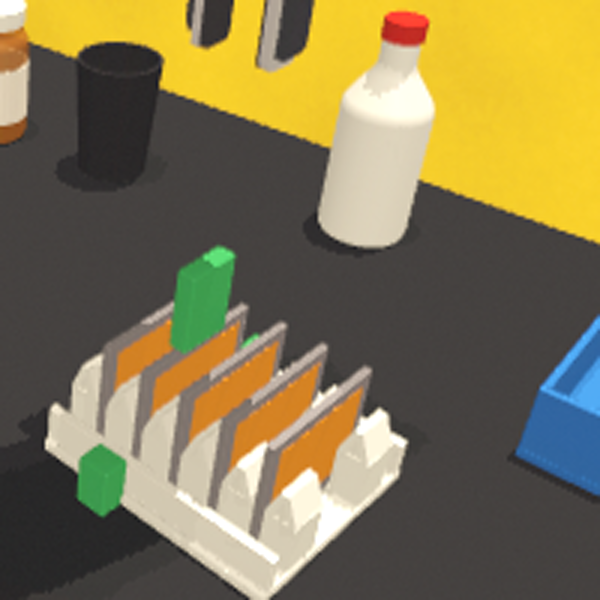

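The plate (tab at crop (203,300)) stands in the marked slot, its top level with its neighbours, and the neighbours have not moved. The gripper is clear.

```bash
python3 -c "
from workcell import ctrl
print(ctrl.close_job())"
```

```text
the job is handed in; nothing more can be done
None
```

The green-tabbed plate was lowered to the floor of the marked slot while still gripped, then released; it stands upright there with the neighbours in place, and the job is handed in (the verdict was not shown).

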